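# Unclamp a drilled boss and present its blind hole upwards

## Task

Open the small bench clamp by drawing its sliding jaw (the one with the black knob) well back, and only then lift the drilled aluminium boss out of it. Find the one blind hole in the side of its square head, turn the boss so that this hole faces straight up, ready to take a pin, and finish while still holding it like that in the gripper, steady, at least 15 cm above the bench and touching nothing else. Leave the jaw open, and leave the bottle, the slide box and the objective where they are.

Things in the scene. Friction and masses are not known exactly. Their poses are not given: they have to be found in the camera images.
- vise: Bench clamp, fixed to the bench: grey bed 84 x 235 x 30 mm high (x, y, z), y from -60 to +175 mm; two steel jaws 64 mm wide (x), tops 58 mm above the bench. Origin: on the bench under the clamped boss's axis; z up, y = the way the sliding jaw opens. Fixed jaw: y = -45.5 to -19.5 mm. Sliding jaw, shut: +15.5 to +41, then a carriage 40 wide, 39 mm above the bench, to +111 mm.
- jaw (a joint): Opening of the sliding jaw in m: 0 shut (at the start 0 to 2 mm), 0.045 at its end stop. It slides along the clamp's y with about 2.5 N of friction and stays where it is left. Its 3.5 mm lip reaches over the boss's foot and holds it down until the jaw is opened.
- jaw_knob (a point): Centre of the top of the black upright round knob on the sliding jaw's carriage: 18 mm diameter, 41 mm tall, its top 80 mm above the bench; shut, it is 95 mm along +y from the clamp's axis; it moves with the jaw. Axes as the clamp's.
- boss: Loose aluminium boss, 0.15 to 0.26 kg, 80 mm tall, standing on the clamp's bed between the jaws, turned any way about the vertical. From below: round foot 38 mm across, 6 thick; round shank 30 across, up to 40 mm; square head 36 x 36 (x, y) from 40 to 80 mm. Origin: centre of the foot's underside, z to the head. Only the head's +x side has the blind hole; the other sides and the top are plain.
- boss_head (a point): Centre of the boss's square head, 60 mm along z from the boss's origin (90 mm above the bench at the start). Axes as the boss's.
- boss_hole (a point): Centre of the mouth of the blind hole, on the head's +x side: 18 mm from the head's centre, in line with it. Hole 16 mm in diameter, 22 mm deep, running inward along -x; the hole faces along +x.
- oil_bottle: Bystander: small amber bottle with black cap, 40 mm in diameter, 75 mm tall, standing loose; origin at the centre of its underside. Leave alone.
- slide_box: Bystander: grey closed slide box 100 x 85 x 35 mm, loose on the bench; origin at the centre of its underside. Leave alone.
- objective: Bystander: spare steel microscope objective standing on end, 34 mm in diameter, 58 mm tall; origin at the centre of its underside. Leave alone.
There are look-alikes about, which are no part of the job. What is shaped like the boss but blue is not meant.

How it is judged (in metres and radians):
On the way, in this order (a step that is already met when the one before it is completed fails the run):
1. the jaw is drawn back at least 20 mm while the boss still stands in the clamp (value of joint jaw above 0.02 m and height (world z) of boss below 0.04 m and angle between boss's own z axis and vertical below 0.2 rad), for 0.2 s.
2. the boss is lifted clear of the clamp in the gripper (height (world z) of boss_head above 0.15 m and contact force between boss and the fingers above 1 N and contact force between boss and vise below 0.1 N), for 0.2 s.
At the end, for the whole second after the job is handed in: The fingers hold the boss with its blind hole facing up within 0.2 rad, the centres of its foot and head more than 14 cm above the bench, at rest, not touching the clamp; the jaw is still open more than 20 mm; bottle, slide box and objective are within 3 cm of where they stood (angle between boss_hole's own x axis and vertical below 0.2 rad and height (world z) of each of boss, boss_head above 0.14 m and contact force between boss and the fingers above 1 N and contact force between boss and vise below 0.1 N and linear speed of boss below 0.03 m/s and angular speed of boss below 0.2 rad/s and value of joint jaw above 0.02 m and distance of each of oil_bottle, slide_box, objective from where it was at the start of the episode below 0.03 m); the arm keeps its last pose, push and grip.
It fails at once if the oil bottle is moved more than 3 cm (distance of oil_bottle from where it was at the start of the episode above 0.03 m).
It fails at once if the slide box is moved more than 3 cm (distance of slide_box from where it was at the start of the episode above 0.03 m).
It fails at once if the objective is moved more than 3 cm (distance of objective from where it was at the start of the episode above 0.03 m).
It also fails if it takes over 64 s, if anything falls off the work surface, if the arm or the gripper's body presses on something with over 40 N, if the wrist force passes 120 N, or if a joint passes its speed limit or range.

## Robot

A 6-joint arm with a two-finger parallel gripper is mounted at the origin on the work surface. World frame = base frame: x ahead of the robot, y to its left, z up, the work surface at z = 0. Lengths are in mm, angles in rad, forces in N, time in s.
With the tool pointing down it reaches from about 275 to 1000 mm from the base axis. Payload 8.4 kg.
Tool frame: the origin (TCP) lies on the centre line of the jaws, within the pads' length; the fingertips stand 25 mm ahead of it and the grasp point (between the pads) lies 6 mm ahead of it; z points along the fingers, y is the line along which they close (so a half turn about z gives the same grasp; the last joint's range is limited). The gripper opens to 85 mm and grips with 20 to 120 N. Pads are 22 mm wide; open, the fingers measure 114 mm over their backs; the gripper's body (76 mm by 85 mm) begins 54 mm behind the grasp point. The pads swing forward as they close: fully open they stand 13 mm farther back than shut.
Start: joints at [-1.187, 0.353, 1.633, -0, 1.155, -0.002], TCP at [235.187, -579.064, 256.281] pointing down, gripper open.
Joint ranges: [-2.63, 2.63], [-0.92, 2.1], [0.06, 2.66], [-1.3, 4.44], [0, 2.69], [-3.02, 3.02]. Speed limits (rad/s): [2.22, 2.22, 2.79, 3.14, 3.14, 3.14].

## Interface

Orientations are given as [roll, pitch, yaw] about the fixed x, y, z axes, in that order (R = Rz(yaw) Ry(pitch) Rx(roll)).
In Python, from rig import r gives the robot as it stands.
- The arm moves only by the shell command python3 -m jog 'ROWS' [FORCE]. ROWS is JSON, a list of rows, each a list of 3 entries, a list of its own where there are three numbers: the turn, a rotation vector about the tool's x, y, z in rad, then the shift along the tool's x, y, z in m, then the opening, from -1 (shut) to 1 (fully open). In form: [[[rx, ry, rz], [x, y, z], gripper], ...]. A call has 1 to 12 rows; each row shifts and turns the commanded pose from where the row before left it, along the tool's axes as they then stand; what a row does not reach is not made up. A row lasts 1/10 s, in which the tool goes at most 50 mm and 8.59 degrees, less where a joint would pass 70% of its speed; a pose out of reach is approached as far as the arm can. A call with a gripper value outside its range is refused whole. The fingers move at their own pace and stop on an object; FORCE is the grip in N (left out, the last holds). Time passes only in rows, so rows that do not move let the fingers close. It gives the time, the measured TCP pose, the force, the opening and the grip force at its end, in the units of the state.
- r.sense(): the state, without advancing time (a new reading comes with each control period).
- r.grab_frame(name): name is "scene" or "side" or "wrist"; returns the picture (420x560x3 uint8, red, green, blue); there is no depth.
- r.camera_params(name): a dict with "fx", "fy", "cx", "cy" (pixels), "rvec" (rotation vector, rad) and "tvec" (3), from world to camera coordinates, as OpenCV has them; the wrist camera has in their place "hand_eye" (4x4, takes a point from camera to tool coordinates, whose origin is the TCP and whose axes are the flange's). Camera axes: x right, y down, z forward; pixel columns grow to the right and rows downward; lengths in mm; the calibration is good to about 2 mm. A picture is of the moment at which its call begins: read the wrist's pose just before it. camera_params takes no time and is no camera call.
- r.sign_off(): hands the job in; it is judged then, once.
The state is a dict: "clock": time; "qpos": joint angles; "qvel": joint speeds; "joint_efforts": joint torques, N m; "eef_pos": TCP position; "tcp_rot": TCP orientation; "contact_force": force on the tool from outside, world axes, zero at the start; "wrist_torque": the same for the moment, N m; "opening": opening from 0.0 (shut) to 1.0 (fully open); "grasp_force": force on a finger pad.
Only numpy, scipy, OpenCV 4.12 (cv2) and the standard library are available. Lean on these libraries where they do the work, as an engineer would, in place of code of your own. Each camera call takes 0.05 s, during which the arm holds its last target. There are 200 camera calls.

## Working session

There is one attempt and no reset: what is moved stays moved. The work goes in short steps, Python scripts to look and compute and a shell command to move; the robot and the scene stay as the last step left them, time stands still between calls to the robot, and variables do not carry over. Pictures are saved under pics/ and viewed, at most 10 in all, crops included, and the job is handed in when it is done.

```bash
ls; mkdir -p pics; python3 - <<'E'
from rig import r
import cv2,numpy as np
for n in("scene","side"):
    im=r.grab_frame(n); cv2.imwrite(f"pics/{n}0.png",im[:,:,::-1]); p=r.camera_params(n)
    R=cv2.Rodrigues(np.array(p["rvec"]))[0]; print(n,p["fx"],p["cx"],p["cy"],"cam at",-R.T@np.array(p["tvec"]).ravel(),"fwd",R[2])
im=r.grab_frame("wrist"); cv2.imwrite("pics/wrist0.png",im[:,:,::-1]); print(r.camera_params("wrist"))
print(r.sense())
E
```

```text
pics
scene 527.3744323133776 281.43642511007795 212.43928964644607 cam at [1316.64310576  383.20723684 1060.28337406] fwd [-0.58296409 -0.31689829 -0.74814995]
side 394.1754805571253 280.8017964823355 212.62463874559282 cam at [342.28713749 805.65324759 773.00263931] fwd [ 0.16573227 -0.74465107 -0.64655054]
{'fx': 312.65756567487557, 'fy': 312.65756567487557, 'cx': 279.5101620663383, 'cy': 211.59357650008084, 'hand_eye': array([[-4.07523260e-04, -9.45545037e-01, -3.25491039e-01,
         8.46100951e+01],
       [ 9.99999889e-01, -4.62699296e-04,  9.21064014e-05,
        -2.65736302e-02],
       [-2.37695225e-04, -3.25490965e-01,  9.45545121e-01,
        -1.17959964e+02],
       [ 0.00000000e+00,  0.00000000e+00,  0.00000000e+00,
         1.00000000e+00]])}
{'clock': 0.15, 'qpos': array([-1.18738872e+00,  3.53527128e-01,  1.63396393e+00, -2.97698272e-05,
        1.15518449e+00, -2.38608517e-03]), 'qvel': array([ 0.00074359, -0.00116041, -0.00106575,  0.00042614, -0.00032936,
        0.00080982]), 'joint_efforts': array([ 1.45162710e-03, -6.05632424e+01, -3.42338490e+01,  1.46455914e-04,
        6.13964716e-03,  8.77788040e-06]), 'eef_pos': array([ 235.05898406, -578.7521605 ,  255.71007156]), 'tcp_rot': array([-3.14050970e+00,  2.46385166e-05,  3.85805740e-01]), 'contact_force': array([ 0.33523914, -0.71763885, -0.42026475]), 'wrist_torque': array([ 0.01821555,  0.06205631, -0.0597892 ]), 'grasp_force': 0.0, 'opening': 0.9992907228211445}
```

View pics/scene0.png

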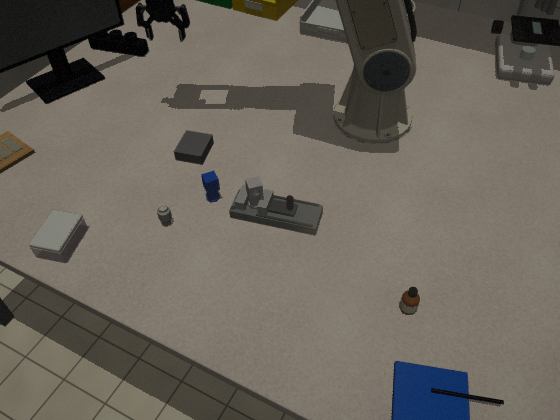

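View pics/side0.png

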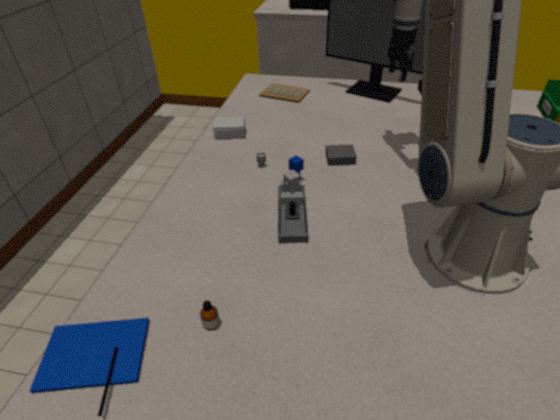

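Scene: the clamp runs from (232,210) to (322,220), with the boss head at about (254,185) and the knob at (290,202). The blue look-alike is at (210,185), the objective at (165,215), the bottle at (410,300), and grey boxes at (194,147) and (58,235). Side: boss at about (291,180), knob at (292,208). Next I'll zoom in on both for exact pixels.

```bash
cat > h.py <<'E'
import cv2,numpy as np
from rig import r
from scipy.spatial.transform import Rotation as Ro
def cam(n,s=None):
    p=r.camera_params(n); K=np.array([[p["fx"],0,p["cx"]],[0,p["fy"],p["cy"]],[0,0,1]])
    if n=="wrist":
        s=s or r.sense(); T=np.eye(4); T[:3,:3]=Ro.from_euler("xyz",s["tcp_rot"]).as_matrix(); T[:3,3]=s["eef_pos"]
        E=np.linalg.inv(T@p["hand_eye"]); return K,E[:3,:3],E[:3,3]
    return K,cv2.Rodrigues(np.array(p["rvec"]))[0],np.array(p["tvec"]).ravel()
def ray(c,uv):
    K,R,t=c; d=R.T@np.linalg.inv(K)@[uv[0],uv[1],1]; return -R.T@t,d/np.linalg.norm(d)
def onz(c,uv,z):
    o,d=ray(c,uv); return o+d*(z-o[2])/d[2]
def tri(*cu):
    A=np.zeros((3,3));b=np.zeros(3);L=[ray(c,u) for c,u in cu]
    for o,d in L: P=np.eye(3)-np.outer(d,d);A+=P;b+=P@o
    x=np.linalg.solve(A,b); return x,[round(float(np.linalg.norm(np.cross(x-o,d))),1) for o,d in L]
E
python3 - <<'E'
import cv2,numpy as np
a=cv2.imread("pics/scene0.png")[165:240,220:330]; b=cv2.imread("pics/side0.png")[160:250,265:320]
A=cv2.resize(a,None,fx=4.5,fy=4.5,interpolation=cv2.INTER_CUBIC);B=cv2.resize(b,None,fx=5,fy=5,interpolation=cv2.INTER_CUBIC)
o=np.zeros((460,800,3),np.uint8);o[:A.shape[0],:A.shape[1]]=A;o[:B.shape[0],510:510+B.shape[1]]=B
cv2.imwrite("pics/crop.png",cv2.convertScaleAbs(o,alpha=1.7))
E
```

```text
(no output)
```

View pics/crop.png

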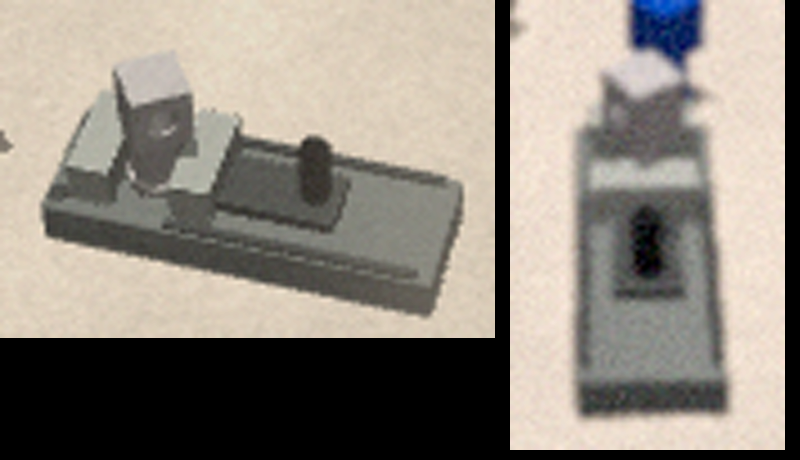

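The crop shows the blind hole in the head face turned towards the scene camera, at scene (255.5,192). The head top centre is at scene (253.6,182.6) and side (291.8,175). The knob top is at scene (290.4,196) and side (292,202.4).

```bash
python3 - <<'E'
from h import *
np.set_printoptions(precision=1,suppress=True)
S,D=cam("scene"),cam("side")
f=lambda x,y:(220+x/4.5,165+y/4.5); g=lambda x,y:(265+(x-510)/5,160+y/5)
print("head top",tri((S,f(151,79)),(D,g(644,75))))
print("knob",tri((S,f(317,139)),(D,g(645,212))))
c=[onz(S,f(*q),110)[:2] for q in((112,66),(174,52),(192,92),(125,106))]
for i in range(4): d=c[(i+1)%4]-c[i];print("edge",c[i],np.hypot(*d),np.degrees(np.arctan2(d[1],d[0])))
c=[onz(S,f(*q),30)[:2] for q in((43,205),(437,285),(463,180))];print("bed",c,[np.degrees(np.arctan2(*(b-a)[::-1])) for a,b in((c[0],c[1]),(c[2],c[1]))])
print("hole",onz(S,f(160,123),90))
for n,p in dict(bottle=(410,308),obj=(165,220),boxd=(194,150),boxl=(58,240),blue=(211,195)).items(): print(n,onz(S,p,0))
E
```

```text
head top (array([ 515.5, -131.9,  107.7]), [1.2, 1.2])
knob (array([496.7, -35.5,  85. ]), [0.2, 0.2])
edge [ 519.7 -154.4] 36.51799788778251 135.02747819708017
edge [ 493.9 -128.6] 33.89809539889721 46.70672283148237
edge [ 517.1 -103.9] 38.62079497070305 -46.504161671188385
edge [ 543.7 -131.9] 32.869508989876046 -136.8827232724568
bed [array([ 570. , -177.5]), array([520.3,  52.6]), array([440.7,  32. ])] [np.float64(102.19471957792999), np.float64(14.484369515058383)]
hole [ 530.  -118.3   90. ]
bottle [616.1 335.3   0. ]
obj [ 655.6 -329.4    0. ]
boxd [ 388.  -417.3    0. ]
boxl [ 838.  -535.9    0. ]
blue [ 522.3 -270.     0. ]
```

Measured head top: (515,-132,108), against 110 expected. Measured knob top: (497,-35,85), against 80 expected. They are 98 mm apart along 101–102°, which matches the clamp. The hole faces about +45°. I'll move over the clamp for a closer wrist view.

```bash
python3 -m jog '[[[0,0,0],[0.035,-0.030,-0.005],0],[[0,0,0],[0.035,-0.030,-0.005],0],[[0,0,0],[0.035,-0.030,-0.005],0],[[0,0,0],[0.035,-0.030,-0.005],0],[[0,0,0],[0.035,-0.030,-0.005],0],[[0,0,0],[0.035,-0.030,-0.005],0],[[0,0,0],[0.035,-0.030,-0.005],0],[[0,0,0],[0.035,-0.030,-0.005],0],[[0,0,0],[0.035,-0.030,-0.005],0],[[0,0,0],[0.035,-0.030,-0.005],0],[[0,0,0],[0.035,-0.030,-0.005],0],[[0,0,0],[0.035,-0.030,-0.005],0]]'
python3 -m jog '[[[0,0,0],[0,0,0],0],[[0,0,0],[0,0,0],0]]'
python3 - <<'E'
from h import *
s=r.sense(); im=r.grab_frame("wrist"); np.save("pics/w1.npy",[s["eef_pos"],s["tcp_rot"]]); print(s["eef_pos"],s["tcp_rot"],s["qpos"])
cv2.imwrite("pics/w1.png",cv2.convertScaleAbs(im[:,:,::-1],alpha=1.5))
E
```

```text
clock: 1.35
eef_pos: [489.3, -85.6, 316.5]
tcp_rot: [3.141, -0.0, 0.386]
contact_force: [0.7, -0.7, 0.1]
opening: 0.501
grasp_force: 0.0
clock: 1.55
eef_pos: [488.9, -86.6, 316.1]
tcp_rot: [3.142, 0.001, 0.389]
contact_force: [-0.7, -0.0, -0.6]
opening: 0.498
grasp_force: 0.0
[488.94427269 -86.58958425 316.07556136] [3.14158731e+00 5.70565472e-04 3.88555508e-01] [-1.78099666e-01  9.36648901e-02  1.83025501e+00 -3.31177048e-04
  1.21815129e+00  1.00425561e+00]
```

View pics/w1.png

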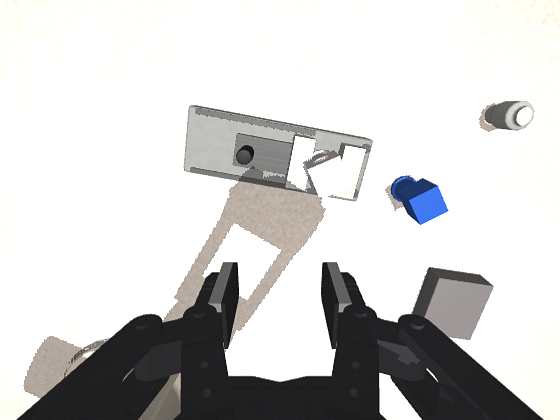

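The view shows the clamp from (185,105) to (372,200), with the knob top at about (248,152). The boss head at about (340,168) is overexposed, and the hole side shows at (320,157). I'll crop it again unsaturated.

```bash
python3 - <<'E'
from h import *
im=r.grab_frame("wrist"); cv2.imwrite("pics/w1raw.png",im[:,:,::-1])
a=cv2.resize(im[95:205,180:380,::-1],None,fx=4,fy=4,interpolation=cv2.INTER_CUBIC); cv2.imwrite("pics/w1c.png",a)
E
```

```text
(no output)
```

View pics/w1c.png

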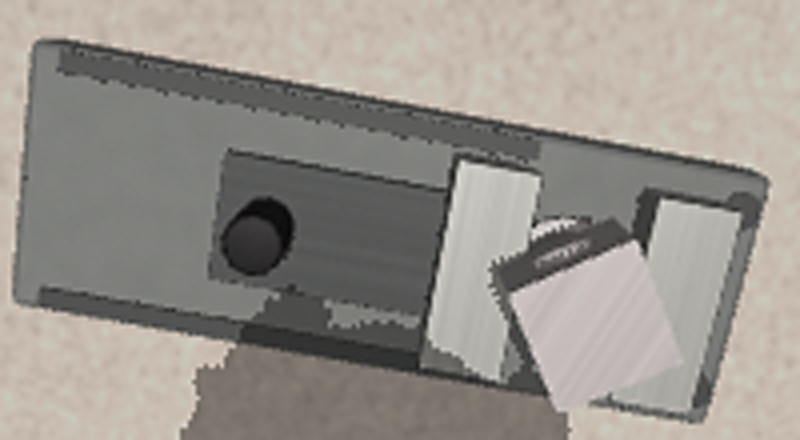

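Head top corners in the crop are (508,292), (635,238), (684,362) and (560,412). The hole is in the upper side of the head, at (563,255). The knob top centre is at (252,245).

```bash
python3 - <<'E'
from h import *
np.set_printoptions(precision=1,suppress=True)
S,D=cam("scene"),cam("side"); p,e=np.load("pics/w1.npy"); W=cam("wrist",dict(eef_pos=p,tcp_rot=e))
f=lambda x,y:(220+x/4.5,165+y/4.5); g=lambda x,y:(265+(x-510)/5,160+y/5); h=lambda x,y:(180+x/4,95+y/4)
A=[(S,f(151,79)),(D,g(644,75)),(W,h(597,326))];B=[(S,f(317,139)),(D,g(645,212)),(W,h(252,245))]
for L in(A,B): print(tri(*L),tri(L[0],L[2]),tri(L[1],L[2]))
def edges(q,z):
    c=[onz(W,h(*x),z)[:2] for x in q]; print("mean",np.mean(c,0))
    for i in range(4): d=c[(i+1)%4]-c[i];print(c[i],np.hypot(*d),np.degrees(np.arctan2(d[1],d[0])))
edges([(508,292),(635,238),(684,362),(560,412)],110)
edges([(35,42),(765,178),(700,420),(15,303)],30)
print("knob@80",onz(W,h(252,245),80))
E
```

```text
(array([ 517.2, -131.3,  108.3]), [0.8, 2.6, 2.5]) (array([ 519.9, -129.6,  111.2]), [0.8, 0.8]) (array([ 517.3, -132. ,  107.9]), [2.5, 2.5])
(array([498. , -36.7,  84.2]), [2.0, 1.1, 2.8]) (array([500. , -36.2,  87.3]), [2.1, 2.1]) (array([498.8, -38.2,  82. ]), [1.5, 1.5])
mean [ 519.7 -130.7]
[ 519.4 -105.2] 35.25956181296232 -44.27948671321586
[ 544.7 -129.8] 36.166609556506465 -133.11127594640817
[ 520.  -156.2] 35.28982746311533 135.39728105413053
[ 494.8 -131.4] 35.966969145951225 46.84788081782878
mean [507.7 -74. ]
[523.5  47.5] 230.83580077647687 -77.93329591299671
[ 571.7 -178.3] 81.27237052635836 -167.87934543098623
[ 492.2 -195.3] 230.60477961963045 102.25809771028209
[443.3  30. ] 82.04323782004136 12.282382793425176
knob@80 [499.9 -37.6  80. ]
```

Everything agrees with the given geometry. Clamp axis: (519.5,-130.7). Clamp y direction: 102.2°. Knob: (499.5,-37.5). The hole faces 46°. I'll approach the knob with the fingers closing along the clamp's y.

```bash
python3 -m jog '[[[0,0,0.088],[0,0,0],0],[[0,0,0.088],[0,0,0],0],[[0,0,0],[0.0105,-0.023,0.04],0],[[0,0,0],[0.0105,-0.023,0.04],0],[[0,0,0],[0,0,0.04],0],[[0,0,0],[0,0,0.04],0],[[0,0,0],[0,0,0.02],0],[[0,0,0],[0,0,0.02],0],[[0,0,0],[0,0,0],0],[[0,0,0],[0,0,0],0]]'
```

```text
clock: 2.65
eef_pos: [499.5, -39.2, 116.5]
tcp_rot: [-3.141, 0.001, 0.208]
contact_force: [0.5, 0.3, -0.2]
opening: 0.501
grasp_force: 0.0
```

```bash
python3 -m jog '[[[0,0,0],[0,-0.001,0.014],0],[[0,0,0],[0,0,0.014],0],[[0,0,0],[0,0,0.014],0],[[0,0,0],[0,0,0],0],[[0,0,0],[0,0,0],-0.8],[[0,0,0],[0,0,0],-0.8],[[0,0,0],[0,0,0],-0.8],[[0,0,0],[0,0,0],-0.8],[[0,0,0],[0,0,0],-0.8],[[0,0,0],[0,0,0],-0.8]]' 20
python3 - <<'E'
from h import *
im=r.grab_frame("wrist"); cv2.imwrite("pics/w2.png",im[:,:,::-1])
E
```

```text
clock: 3.65
eef_pos: [500.4, -37.4, 75.6]
tcp_rot: [3.141, -0.002, 0.21]
contact_force: [-1.7, -1.6, 7.0]
opening: 0.199
grasp_force: 21.2
```

View pics/w2.png

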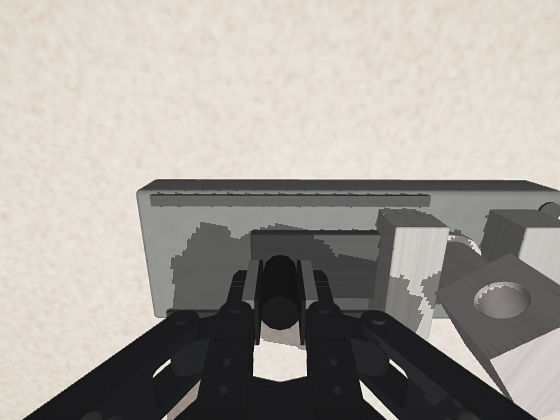

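The knob is gripped between the pads at about (280,290), with the opening reading about 17 mm. The hole is plainly visible at (503,300). I'll raise the tool slightly and draw the jaw back 38 mm.

```bash
python3 -m jog '[[[0,0,0],[0,0,-0.004],-0.8],[[0,0,0],[0,-0.004,0],-0.8],[[0,0,0],[0,-0.005,0],-0.8],[[0,0,0],[0,-0.005,0],-0.8],[[0,0,0],[0,-0.005,0],-0.8],[[0,0,0],[0,-0.005,0],-0.8],[[0,0,0],[0,-0.005,0],-0.8],[[0,0,0],[0,-0.005,0],-0.8],[[0,0,0],[0,-0.004,0],-0.8],[[0,0,0],[0,0,0],-0.8],[[0,0,0],[0,0,0],-0.8],[[0,0,0],[0,0,0],-0.8]]'
```

```text
clock: 4.9
eef_pos: [491.5, 0.3, 78.2]
tcp_rot: [-3.141, 0.0, 0.21]
contact_force: [2.3, 2.6, -13.9]
opening: 0.204
grasp_force: 21.3
```

```bash
python3 -m jog '[[[0,0,0],[0,0,0],0],[[0,0,0],[0,0,0],0],[[0,0,0],[0,0,0],0],[[0,0,0],[0,0,0],0],[[0,0,0],[0,0,-0.02],0],[[0,0,0],[0,0,-0.03],0],[[0,0,0],[0,0,-0.04],0],[[0,0,0],[0,0,-0.05],0],[[0,0,0],[0,0,-0.05],0],[[0,0,0],[0,0,-0.04],0],[[0,0,0],[0,0,0],0],[[0,0,0],[0,0,0],0]]'
python3 - <<'E'
from h import *
s=r.sense(); im=r.grab_frame("wrist"); np.save("pics/w3.npy",[s["eef_pos"],s["tcp_rot"]]); print(s["eef_pos"],s["tcp_rot"],s["qpos"])
cv2.imwrite("pics/w3.png",im[:,:,::-1]); cv2.imwrite("pics/w3c.png",cv2.resize(im[90:240,220:420,::-1],None,fx=4,fy=4,interpolation=cv2.INTER_CUBIC))
E
```

```text
clock: 6.1
eef_pos: [491.9, -0.1, 309.1]
tcp_rot: [3.141, -0.002, 0.21]
contact_force: [0.2, -0.1, -0.1]
opening: 0.499
grasp_force: 0.0
[ 4.91897639e+02 -5.56856620e-02  3.09063712e+02] [ 3.14105589e+00 -2.13372011e-03  2.09745545e-01] [-3.11490234e-03  9.05218876e-02  1.84964552e+00 -7.93013703e-05
  1.19922629e+00  1.35796516e+00]
```

View pics/w3c.png

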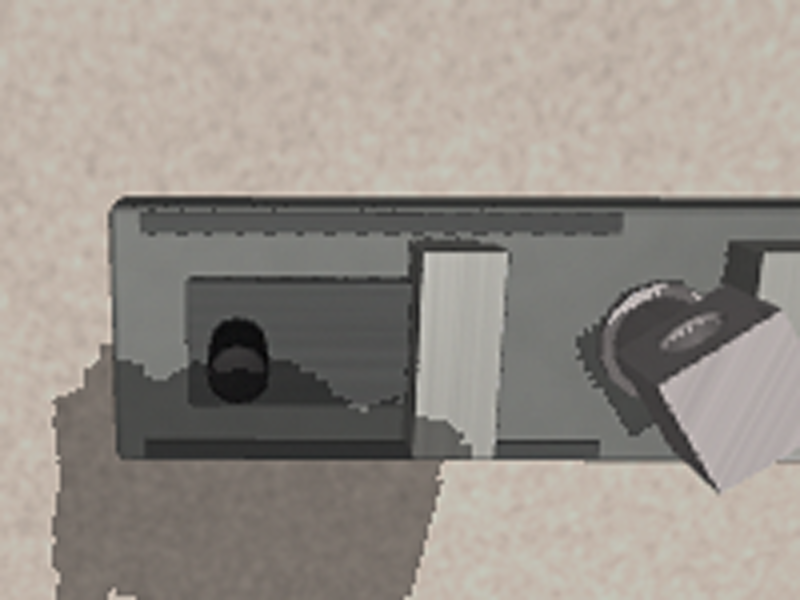

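The jaw is drawn well back, leaving a gap between jaw and boss, and the boss still stands in place. The hole is visible at (690,330), and three head top corners are at (660,384), (780,310) and (720,492). I'll recheck the boss's place from these.

```bash
python3 - <<'E'
from h import *
np.set_printoptions(precision=1,suppress=True)
p,e=np.load("pics/w3.npy"); W=cam("wrist",dict(eef_pos=p,tcp_rot=e)); p,e=np.load("pics/w1.npy"); V=cam("wrist",dict(eef_pos=p,tcp_rot=e))
h=lambda x,y:(220+x/4,90+y/4); v=lambda x,y:(180+x/4,95+y/4)
a,b,c=[onz(W,h(*q),110)[:2] for q in((660,384),(780,310),(720,492))]
ang=lambda d:np.degrees(np.arctan2(d[1],d[0]))
print(a,b,c,"centre",(b+c)/2,ang(b-a),ang(c-a))
print("two-view heights",[tri((W,h(*q)),(V,v(*u))) for q,u in(((660,384),(508,292)),((780,310),(635,238)),((720,492),(560,412)))])
x=np.array([np.cos(.803),np.sin(.803)]);y=np.array([x[1],-x[0]]);d=np.array([519.3,-130.8])-r.sense()["eef_pos"][:2];print(d@x,d@y)
E
```

```text
[ 518.8 -106.8] [ 543.8 -130.7] [ 493.7 -132. ] centre [ 518.7 -131.4] -43.75837429709722 -134.99828636865172
two-view heights [(array([ 520.3, -103.9,  117.5]), [0.2, 0.2]), (array([ 544.6, -128.6,  114.7]), [0.4, 0.4]), (array([ 494.9, -130.6,  113.1]), [0.5, 0.5])]
-74.52450508175926 111.08355227553758
```

```bash
python3 -m jog '[[[0,0,-0.148],[0,0,0],1],[[0,0,-0.148],[0,0,0],1],[[0,0,-0.148],[0,0,0],1],[[0,0,-0.148],[0,0,0],1],[[0,0,0],[-0.025,0.037,0],1],[[0,0,0],[-0.025,0.037,0],1],[[0,0,0],[-0.0245,0.0375,0],1],[[0,0,0],[0,0,0.05],1],[[0,0,0],[0,0,0.05],1],[[0,0,0],[0,0,0.045],1],[[0,0,0],[0,0,0],1],[[0,0,0],[0,0,0],1]]'
python3 - <<'E'
from h import *
im=r.grab_frame("wrist"); cv2.imwrite("pics/w4.png",im[:,:,::-1]); print(r.sense()["qpos"])
E
```

```text
clock: 7.35
eef_pos: [519.1, -130.8, 162.4]
tcp_rot: [-3.138, 0.002, 0.802]
contact_force: [1.2, -0.1, 0.8]
opening: 0.998
grasp_force: 0.0
[-2.49523088e-01  3.27782449e-01  1.90528235e+00  1.22776277e-05
  9.08614114e-01  5.19341643e-01]
```

View pics/w4.png

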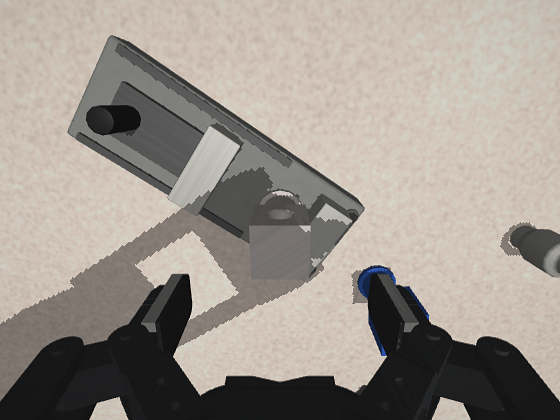

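The head is centred between the open fingers and square to them, at about (280,250). The hole faces the camera (tool +x) at (280,212), and the blue look-alike is clear of the fingers. I'll descend, grip and lift.

```bash
python3 -m jog '[[[0,0,0],[0,0,0.016],1],[[0,0,0],[0,0,0.016],1],[[0,0,0],[0,0,0.016],1],[[0,0,0],[0,0,0.015],1],[[0,0,0],[0,0,0],1],[[0,0,0],[0,0,0],-0.6],[[0,0,0],[0,0,0],-0.6],[[0,0,0],[0,0,0],-0.6],[[0,0,0],[0,0,0],-0.6],[[0,0,0],[0,0,0],-0.6],[[0,0,0],[0,0,0],-0.6],[[0,0,0],[0,0,0],-0.6]]' 90
```

```text
clock: 8.6
eef_pos: [520.7, -131.2, 101.4]
tcp_rot: [3.14, -0.001, 0.802]
contact_force: [-1.3, 0.5, 7.8]
opening: 0.411
grasp_force: 88.5
```

```bash
python3 -m jog '[[[0,0,0],[0,0,0],-0.6],[[0,0,0],[0,0,-0.01],-0.6],[[0,0,0],[0,0,-0.015],-0.6],[[0,0,0],[0,0,-0.02],-0.6],[[0,0,0],[0,0,-0.03],-0.6],[[0,0,0],[0,0,-0.04],-0.6],[[0,0,0],[0,0,-0.04],-0.6],[[0,0,0],[0,0,-0.04],-0.6],[[0,0,0],[0,0,-0.04],-0.6],[[0,0,0],[0,0,-0.02],-0.6],[[0,0,0],[0,0,0],-0.6],[[0,0,0],[0,0,0],-0.6]]'; python3 -c "
from rig import r;print(r.sense()['qpos'])"
```

```text
clock: 9.8
eef_pos: [519.5, -130.9, 354.8]
tcp_rot: [-3.141, 0.0, 0.802]
contact_force: [-0.1, 0.1, -3.3]
opening: 0.41
grasp_force: 89.8
[-2.49670379e-01  1.30024292e-01  1.70336847e+00 -1.16464024e-05
  1.30855903e+00  5.19323804e-01]
```

The boss is lifted and held. Now I'll tilt about tool +y, which brings the hole (tool +x) up, swinging roughly about the wrist and checking the joints halfway.

```bash
python3 -m jog '[[[0,0.05,0],[0.01,0,0],-0.6],[[0,0.1,0],[0.015,0,0],-0.6],[[0,0.13,0],[0.02,0,0],-0.6],[[0,0.13,0],[0.02,0,0],-0.6],[[0,0.13,0],[0.02,0,0],-0.6],[[0,0.13,0],[0.02,0,0],-0.6],[[0,0.08,0],[0.01,0,0],-0.6],[[0,0.05,0],[0,0,0],-0.6],[[0,0,0],[0,0,0],-0.6]]'; python3 -c "
from rig import r;print(r.sense()['qpos'])"
```

```text
clock: 10.7
eef_pos: [593.0, -54.1, 385.4]
tcp_rot: [-3.134, -0.798, 0.795]
contact_force: [0.0, -0.2, -3.5]
opening: 0.408
grasp_force: 89.9
[-0.46754375  0.10186892  1.88178279  0.88917898  1.07878532 -0.10576873]
```

```bash
python3 -m jog '[[[0,0.05,0],[0.01,0,0],-0.6],[[0,0.1,0],[0.015,0,0],-0.6],[[0,0.12,0],[0.015,0,0],-0.6],[[0,0.12,0],[0.015,0,0],-0.6],[[0,0.12,0],[0.015,0,0],-0.6],[[0,0.12,0],[0.01,0,0],-0.6],[[0,0.09,0],[0.005,0,0],-0.6],[[0,0.05,0],[0,0,0],-0.6],[[0,0,0],[0,0,0],-0.6],[[0,0,0],[0,0,0],-0.6],[[0,0,0],[0,0,0],-0.6]]'; python3 - <<'E'
from h import *
s=r.sense(); print(s["qpos"],Ro.from_euler("xyz",s["tcp_rot"]).as_matrix().round(3))
a=r.grab_frame("scene"); b=r.grab_frame("wrist"); cv2.imwrite("pics/s5.png",a[:,:,::-1])
c=cv2.resize(a[40:290,150:430,::-1],(400,357)); d=cv2.resize(b[:,:,::-1],(400,300)); o=np.zeros((360,800,3),np.uint8); o[:357,:400]=c; o[:300,400:]=d; cv2.imwrite("pics/c5.png",cv2.convertScaleAbs(o,alpha=1.4))
E
```

```text
clock: 11.8
eef_pos: [623.7, -23.7, 461.3]
tcp_rot: [3.115, -1.568, 0.829]
contact_force: [0.1, 0.5, -2.2]
opening: 0.41
grasp_force: 90.1
[-0.56244024  0.27207922  2.04641103  1.70980926  1.41852819 -0.75810658] [[ 0.002  0.719  0.695]
 [ 0.002 -0.695  0.719]
 [ 1.     0.    -0.003]]
```

View pics/c5.png

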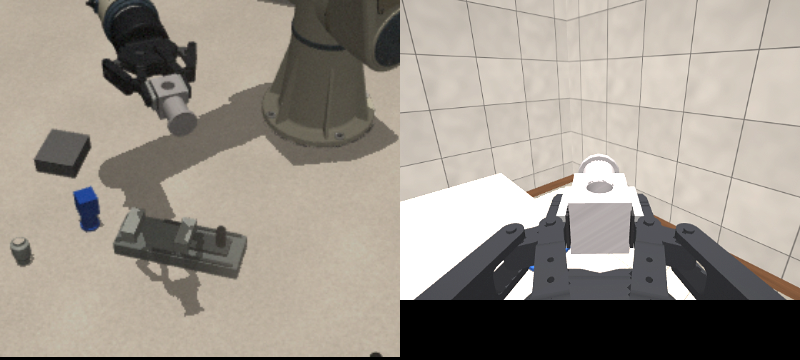

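Both views show the hole facing straight up, at about (168,86) in the left panel and (600,187) in the right. The jaw is open and the bystanders haven't moved. Before handing in, I'll check the boss's tilt in the grip by intersecting scene rays to the hole and foot centres with the tool's x-z plane.

```bash
python3 - <<'E'
from h import *
s=r.sense(); R=Ro.from_euler("xyz",s["tcp_rot"]).as_matrix(); p=s["eef_pos"]; S=cam("scene")
for n,u in dict(hole=(168,86),foot=(182,123)).items():
    o,d=ray(S,(150+u[0]*.7,40+u[1]*.7)); q=o+d*((p-o)@R[:,1])/(d@R[:,1]); print(n,(R.T@(q-p)).round(1))
print(s["contact_force"],s["grasp_force"],abs(s["qvel"]).max())
E
```

```text
hole [18.9 -0.  17.7]
foot [ 3.   0.  74.5]
[-0.26632938  0.47592968 -1.84489052] 90.07705047726631 0.005702908341369986
```

The hole and foot are where an untilted boss puts them, within about 3 mm (under 0.06 rad), and the arm is at rest. I'm handing in.

```bash
python3 -c "
from rig import r
print(r.sign_off())"
```

```text
the job is handed in; nothing more can be done
None
```

I drew the jaw back about 38 mm, then lifted the boss out; it is held steady about 46 cm above the bench with its blind hole facing up, jaw open, bystanders untouched, and the job is handed in (no verdict was returned).

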